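# Load the capsule filler and work its sprung lever

### The arm

A 6-joint arm with a two-finger parallel gripper is mounted at the origin on the work surface. World frame = base frame: x ahead of the robot, y to its left, z up, the work surface at z = 0. Lengths are in m, angles in rad, forces in N, time in s.
With the tool pointing down it reaches from about 0.35 to 0.775 m from the base axis. Payload 5.5 kg.
Tool frame: the origin (TCP) lies at the very end of the fingers, on their centre line; the grasp point (between the pads) lies 19 mm behind it (env.grip_point_offset is the distance from the TCP to the grasp point, in m); z points along the fingers, y is the line along which they close (so a half turn about z gives the same grasp; the last joint's range is limited). The gripper opens to 85 mm and grips with 20 to 120 N. Pads are 22 mm wide; open, the fingers measure 114 mm over their backs; the gripper's body (76 mm by 85 mm) begins 54 mm behind the grasp point. The pads swing forward as they close: fully open they stand 13 mm farther back than shut.
Start: joints at [-1.326, 0.313, 0.046, 1.304, 0, 1.431], TCP at [0.216, -0.533, 0.231] pointing down, gripper open.
Joint ranges: [-2.76, 2.76], [-0.86, 1.69], [-1.03, 1.26], [-2.2, 2.34], [-1.47, 1.5], [-3.14, 3.14]. Speed limits (rad/s): [2.57, 2.57, 3.14, 3.14, 3.14, 3.14].

### API

Orientations are given as a unit quaternion [w, x, y, z].
In Python, from workcell import sensors, imaging, workorder, env gives the robot as it stands.
- The arm moves only by the shell command python3 -m handwheel 'ROWS' [FORCE]. ROWS is JSON, a list of rows, each a list of 5 numbers: the shift along the tool's x, y, z in mm, then the turn about the tool's z in rad, then the opening, from 0 (shut) to 1 (fully open). A call has 1 to 8 rows; each row is the pose to reach, as a shift and turn from the pose commanded when the call began, along the tool's axes at that moment; what a row does not reach only later rows make up. A row lasts 1/10 s, in which the tool goes at most 50 mm and 8.59 degrees, less where a joint would pass 70% of its speed; a pose out of reach is approached as far as the arm can. A call with a gripper value outside its range is refused whole. The fingers move at their own pace and stop on an object; FORCE is the grip in N (left out, the last holds). Time passes only in rows, so rows that repeat a pose let the fingers close. It gives the time, the measured TCP pose, the force, the opening and the grip force at its end, in the units of the state.
- sensors.get_state(): the state, without advancing time (a new reading comes with each control period).
- imaging.read_camera(name): name is "side" or "top" or "wrist"; returns a dict with "color" (480x640x3 uint8, blue, green, red), "z_map" (480x640 float32, m along the optical axis (not along the pixel's ray), 0 where there is no reading), "fx", "fy", "cx", "cy" (pixels), "xyz" and "rotation" of the camera in the world. Camera axes: x right, y down, z forward; pixel columns grow to the right and rows downward; lengths in m; the calibration is good to about 2 mm. A picture is of the moment at which its call begins.
- workorder.hand_in(): hands the job in; it is judged then, once.
The state is a dict: "clock": time; "joint_pos": joint angles; "qvel": joint speeds; "tau": joint torques, N m; "tcp_pos": TCP position; "orientation": TCP orientation; "wrist_force": force on the tool from outside, world axes, zero at the start; "ft_torque": the same for the moment, N m; "finger_gap": finger opening in m; "grip_force": force on a finger pad.
Only numpy, scipy, OpenCV 4.12 (cv2) and the standard library are available. Lean on these libraries where they do the work, as an engineer would, in place of code of your own. Each camera call takes 0.05 s, during which the arm holds its last target. There are 200 camera calls.

### The job

Take the yellow capsule tray off the sloping stand, turn it so that its outline matches the nest on the capsule filler, and lower it in (do not drop it) so that it lies flat, then let go. Then pull the filler's red-handled lever all the way towards the robot to its stop and ease it back slowly, without letting it spring, until it is fully home, and let go. Leave the jar, tape dispenser and stamp rack where they stand.

Things in the scene. Friction and masses are not known exactly. Their poses are not given: they have to be found in the camera images.
- tray: loose yellow capsule tray, 0.17 to 0.34 kg: plate 12 mm thick, 140 mm along x, 110 mm along y, corners at its +x end (nose) cut at 45 degrees from x=30, y=+-55 to x=70, y=+-15 mm; red and white capsule ends on top. Origin: centre of the underside; z out of its top. It starts on the stand's face, nose uphill, z leaning 30 degrees. Held by its grip bar, see tray_grip
- tray_grip (a point): on the tray's z axis, 36 mm above its underside: the place to pinch the black upright grip bar in the middle of its top, 14 mm thick along the tray's x (pinch across this), 70 mm along y, reaching from 12 to 52 mm above the underside; axes as the tray's
- tray_nose (a point): middle of the tray's nose edge at its underside, 70 mm along the tray's +x from its origin
- stand: fixed sloping stand: white board 176 x 150 mm tipped 30 degrees, low edge at its -x (robot's side) with a blue ledge standing 14 mm off the face, high edge at its +x; the face is 60 mm above the worktop at its middle, 104 mm at its upper edge. Origin on the worktop below the middle of the face, z up
- filler: fixed manual capsule filler: white box with a steel top plate, 156 mm along x, 226 mm along y (y=-168 to +58), plate at z=66 mm with the fenced nest on it, lever at the +y end. A blue jaw (32 mm along y, 14 to 24 mm above the plate) waits 86 mm from the nest centre towards +y and slides 23 mm over the seated tray's edge as the lever is pulled. Origin on the worktop, z up, -x side to the robot
- nest (a point): centre of the nest's floor, where the seated tray's origin belongs; axes as the filler's. Nose of the nest, so also the seated tray's x axis, points along the filler's -y. Aluminium fence in the tray's outline plus 2.5 mm all round, vertical for 8 mm, then mostly flaring outward up to 16 mm above the floor as a lead-in
- nest_nose (a point): middle of the nose end of the nest's floor (70 mm along the filler's -y from the nest centre), where tray_nose belongs
- lever (a joint): angle of the sprung lever, rad: 0 = home (arm leaning 20 degrees away from the robot), 1.15 = its stop (arm leaning 46 degrees towards the robot). Spring torque about 0.26 N m at home to 1.23 N m at the stop (about 2 to 10 N at the handle); let go, it snaps home
- lever_grip (a point): middle of the lever's red round handle bar, 18 mm thick, 100 mm long, parallel to the filler's y (steel arm at its -y end). Swings on a 130 mm radius about lever_hinge in the filler's x-z plane, over towards the filler's -x when pulled; 167 mm above the worktop at home, 135 mm at the stop. Can be pinched or hooked from above. Its axes swing with the lever
- lever_hinge (a point): point on the lever's hinge axis (which is along the filler's y) level along y with lever_grip; fixed, 45 mm above the worktop
- jar: bystander: amber jar with white cap, 56 mm diameter, 85 mm tall, loose; origin at its foot
- dispenser: bystander: blue tape dispenser with a yellow roll, 55 x 130 mm, 80 mm tall, loose; origin at its foot
- stamps: bystander: grey rack with four green stamps, 60 x 150 mm, 55 mm tall, loose; origin at its foot
There are look-alikes about, which are no part of the job. There is more than one size of the tray; the one meant has the size given above.

How it is judged:
By the outcome, as a careful person would: the job done as asked, in the order asked, and still so for the second after the job is handed in, with the robot touching nothing.
It also fails if it takes over 69 s, if anything falls off the work surface, if the arm or the gripper's body presses on something with over 40 N, if the wrist force passes 120 N, or if a joint passes its speed limit or range.

## Working session

There is one attempt and no reset: what is moved stays moved. The work goes in short steps, Python scripts to look and compute and a shell command to move; the robot and the scene stay as the last step left them, time stands still between calls to the robot, and variables do not carry over. Pictures are saved under pics/ and viewed, at most 10 in all, crops included, and the job is handed in when it is done.

```bash
mkdir -p pics; ls
cat > h.py <<'E'
import numpy as np, cv2
from workcell import sensors, imaging, workorder, env
from scipy.spatial.transform import Rotation as R
def cam(n):
    c=imaging.read_camera(n); r=np.array(c["rotation"],float)
    M=r if r.shape==(3,3) else R.from_quat(r,scalar_first=True).as_matrix()
    z=c["z_map"]; v,u=np.mgrid[0:480,0:640]
    P=np.stack([(u-c["cx"])/c["fx"]*z,(v-c["cy"])/c["fy"]*z,z],-1)@M.T+np.array(c["xyz"])
    P[z==0]=np.nan
    return c,P
E
python3 - <<'E'
from h import *
for n in("top","side"):
    c,P=cam(n); cv2.imwrite(f"pics/{n}0.png",c["color"]); np.savez(f"{n}0.npz",P=P,c=c["color"]); print(n,c["xyz"],c["rotation"],c["fx"])
print(sensors.get_state())
E
```

```text
pics
top [ 0.30931112 -0.01171206  1.22806528] [-0.08364471  0.73852341 -0.6652002   0.0713822 ] 599.8569813022893
side [-0.05859846  0.72386705  0.8204544 ] [ 0.15543353 -0.2996358   0.84558325 -0.41357921] 588.2810740854861
{'clock': 0.1, 'joint_pos': array([-1.32559425e+00,  3.13932740e-01,  4.51261138e-02,  1.30356531e+00,
       -2.82008554e-05,  1.43117863e+00]), 'qvel': array([ 6.65741060e-06, -1.82494135e-03,  2.42404679e-03, -9.23238413e-06,
       -1.26961226e-03, -7.42447741e-05]), 'tau': array([ 1.66127029e-03, -4.81728029e+01,  2.99243045e+01,  1.27135520e-02,
       -1.89145926e-04, -2.11929226e-06]), 'tcp_pos': array([ 0.21572008, -0.53254265,  0.23050749]), 'orientation': array([-7.85962012e-04,  9.81545948e-01,  1.91224818e-01, -5.56513404e-05]), 'wrist_force': array([ 0.68725991, -0.38052956, -0.16202376]), 'ft_torque': array([-0.04756337, -0.01740736, -0.05449176]), 'grip_force': 0.0, 'finger_gap': 0.08553380048488116}
```

View pics/top0.png

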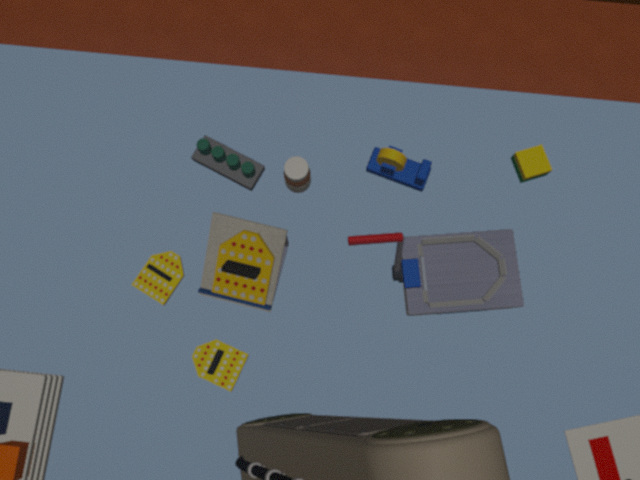

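View pics/side0.png

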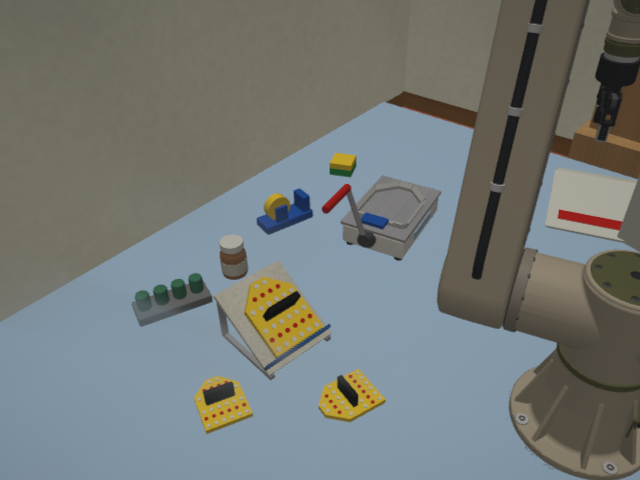

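The tray candidates in the top view are (243,268) on the stand, (160,276), and (219,363). The one on the stand is the largest and sits nose uphill as described. The other two are smaller and lie on the worktop. The filler is at (462,272) with its nest nose to the right, and the red handle is at (375,239). I'll confirm the tray's size and get an enlarged crop.

Run:
```python
from h import *
d=np.load("top0.npz"); P=d["P"]; c=d["c"]
hsv=cv2.cvtColor(c,cv2.COLOR_BGR2HSV); H,S,V=[hsv[...,i].astype(int) for i in range(3)]
v,u=np.mgrid[0:480,0:640]
def box(a,b,cc,dd): return (u>=a)&(u<b)&(v>=cc)&(v<dd)
def rect(m,ax=(0,1)):
    p=P[m]; p=p[~np.isnan(p).any(1)]; r=cv2.minAreaRect((p[:,:2]*1000).astype(np.float32)); return p,r
yel=(H>18)&(H<35)&(S>130)&(V>80)
for n,b in dict(stand=(200,290,210,310),l1=(130,190,245,305),l2=(190,250,335,395)).items():
    p,r=rect(yel&box(*b)); m=p.mean(0); _,s,Vt=np.linalg.svd(p-m,full_matrices=False)
    q=(p-m)@Vt.T; print(n,len(p),m.round(4),"rect",r,"inplane extents",np.ptp(q[:,:2],0).round(3),"normal",Vt[2].round(3), "ax0",Vt[0].round(3))
blk=(V<60)&box(215,265,250,290)
p=P[blk];p=p[~np.isnan(p).any(1)];print("bar",len(p),p.mean(0).round(4),p[:,2].min(),p[:,2].max(),cv2.minAreaRect((p[:,:2]*1000).astype(np.float32)))
red=((H<8)|(H>172))&(S>150)&(V>80)&box(340,410,225,255)
p,r=rect(red);print("handle",len(p),np.median(p,0).round(4),r)
F=box(385,535,215,325)
pl=F&(P[...,2]>.060)&(P[...,2]<.073); pl=cv2.morphologyEx(pl.astype(np.uint8),cv2.MORPH_OPEN,np.ones((3,3)))>0
p,r=rect(pl);print("plate",len(p),np.median(p[:,2]),r,cv2.boxPoints(r).round(1).tolist())
fe=F&(P[...,2]>.0755)&(P[...,2]<.09)&(S<110)
p,r=rect(fe);print("fence",len(p),r,cv2.boxPoints(r).round(1).tolist())
bl=F&(H>100)&(H<125)&(S>150)&(P[...,2]>.07)
p,r=rect(bl);print("jaw",len(p),np.median(p,0),r)
np.save("fence.npy",P[fe])
cv2.imwrite("pics/crop.png",np.hstack([cv2.resize(c[205:315,120:300],None,fx=2.2,fy=2.2,interpolation=3),cv2.resize(c[205:315,385:535],(363,242),interpolation=3)]))
```

```text
stand 2347 [0.5056 0.1683 0.0692] rect ((510.0779724121094, 169.3372039794922), (110.50715637207031, 125.99164581298828), 81.9701156616211) inplane extents [0.143 0.112] normal [ 0.493 -0.066 -0.867] ax0 [-0.854  0.15  -0.498]
l1 1165 [0.4793 0.3464 0.0091] rect ((483.9087829589844, 345.84393310546875), (80.72959899902344, 98.6070327758789), 64.42499542236328) inplane extents [0.099 0.081] normal [-0.004 -0.     1.   ] ax0 [-0.898  0.441 -0.003]
l2 1238 [0.3177 0.2019 0.009 ] rect ((319.3421630859375, 206.77157592773438), (100.89962005615234, 77.04684448242188), 71.74361419677734) inplane extents [0.101 0.077] normal [-0.002  0.003 -1.   ] ax0 [0.31  0.951 0.003]
bar 403 [0.4959 0.17   0.0993] 0.07393783698807788 0.11207492775753436 ((497.23138427734375, 170.48696899414062), (68.45806121826172, 26.14370346069336), 82.10555267333984)
handle 377 [ 0.5646 -0.0761  0.1749] ((565.0001220703125, -76.44641876220703), (14.283549308776855, 95.82022857666016), 10.796306610107422)
plate 7036 0.06585400793558305 ((541.31591796875, -247.47247314453125), (156.8571014404297, 244.86932373046875), 10.139906883239746) [[442.6000061035156, -140.8000030517578], [485.70001220703125, -381.79998779296875], [640.0999755859375, -354.20001220703125], [597.0, -113.0999984741211]]
fence 1104 ((538.7178955078125, -232.45944213867188), (136.99180603027344, 216.6234893798828), 10.048237800598145) [[452.3999938964844, -137.8000030517578], [490.20001220703125, -351.1000061035156], [625.0999755859375, -327.20001220703125], [587.2999877929688, -113.9000015258789]]
jaw 436 [ 0.52416288 -0.15453578  0.08972899] ((524.160400390625, -154.70408630371094), (53.77212905883789, 30.17180824279785), 9.884960174560547)
```

View pics/crop.png

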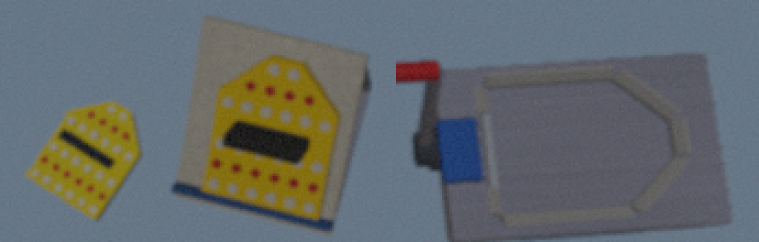

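The crop confirms it. The stand tray measures 143 x 112 mm in its plane, against 140 x 110 nominal, and the look-alikes are about 100 x 80. The nest outline is clear. I'll start moving and fit the nest fence meanwhile.

```bash
python3 -m handwheel '[[528,-545,0,-1.05,0.45],[528,-545,0,-1.05,0.45],[528,-545,0,-1.05,0.45],[528,-545,0,-1.05,0.45],[528,-545,0,-1.05,0.45],[528,-545,0,-1.05,0.45],[528,-545,0,-1.05,0.45],[528,-545,0,-1.05,0.45]]' 30
cat >> h.py <<'E'
def go(xyz,yaw=None):
    "tool-axes shift (mm) and turn to put the TCP at xyz with tool x at yaw deg"
    s=sensors.get_state(); M=R.from_quat(s["orientation"],scalar_first=True).as_matrix()
    y0=np.degrees(np.arctan2(M[1,0],M[0,0])); d=M.T@(np.array(xyz)-s["tcp_pos"])*1000
    print("tcp",s["tcp_pos"].round(4),"yaw",y0.round(2),"shift",d.round(1),"turn",None if yaw is None else round(-np.radians((yaw-y0+180)%360-180),3),"F",s["wrist_force"].round(1),"gap",round(s["finger_gap"],4),"t",s["clock"])
E
python3 - <<'E'
from h import *
from scipy.optimize import least_squares
go((.501,.171,.14),82)
p=np.load("fence.npy"); p=p[~np.isnan(p).any(1)][:,:2]*1000
poly=np.array([[-70,-55],[30,-55],[70,-15],[70,15],[30,55],[-70,55]],np.float32)
def res(t,q=p):
    a=np.radians(t[2]); x=np.array([np.cos(a),np.sin(a)]); y=np.array([-x[1],x[0]]); w=q-t[:2]
    l=np.stack([w@x,w@y],1)
    return np.array([-cv2.pointPolygonTest(poly,(float(i),float(j)),True) for i,j in l])-t[3]
s=least_squares(res,[539,-239,-80,5],loss="soft_l1",f_scale=2); r=res(s.x)
k=abs(r)<8; s=least_squares(lambda t:res(t,p[k]),s.x,loss="soft_l1",f_scale=3,diff_step=1e-3); print(s.x,k.sum(),res(s.x,p[k]).std())
E
```

```text
clock: 0.9
tcp_pos: [0.3661, -0.1603, 0.2312]
orientation: [0.0, 0.753, 0.658, 0.0]
wrist_force: [1.9, -0.6, 0.1]
finger_gap: 0.0385
grip_force: 0.0
tcp [ 0.3661 -0.1603  0.2312] yaw 82.36 shift [346.3  89.7  91.2] turn 0.006 F [ 1.9 -0.6  0.1] gap 0.0385 t 0.9
[ 542.49458667 -255.83642181  -79.90048372    8.4342118 ] 1066 2.9151233351349277
```

```bash
python3 -m handwheel '[[346,90,0,0,0.45],[346,90,0,0,0.45],[346,90,0,0,0.45],[346,90,0,0,0.45],[346,90,0,0,0.45],[346,90,0,0,0.45],[346,90,0,0,0.45],[346,90,0,0,0.45]]'
python3 - <<'E'
from h import *
go((.501,.171,.14),82)
c,P=cam("wrist"); cv2.imwrite("pics/w1.png",c["color"]); print(c["xyz"],c["fx"])
hsv=cv2.cvtColor(c["color"],cv2.COLOR_BGR2HSV); H,S,V=[hsv[...,i].astype(int) for i in range(3)]
m=(H>18)&(H<35)&(S>130)&(V>70)&(P[...,2]>.03); p=P[m];p=p[~np.isnan(p).any(1)]; mm=np.median(p,0)
_,s,Vt=np.linalg.svd(p-p.mean(0),full_matrices=False); print(len(p),p.mean(0),Vt[2], cv2.minAreaRect((p[:,:2]*1000).astype(np.float32)))
np.savez("w1.npz",P=P,c=c["color"])
E
```

```text
clock: 1.7
tcp_pos: [0.5031, 0.1729, 0.2304]
orientation: [-0.0, 0.752, 0.659, 0.0]
wrist_force: [0.6, -0.6, 0.2]
finger_gap: 0.0383
grip_force: 0.0
tcp [0.5031 0.1729 0.2304] yaw 82.52 shift [-2.2 -1.9 90.3] turn 0.009 F [ 0.6 -0.6  0.2] gap 0.0383 t 1.7
[0.51257983 0.25499432 0.37380365] 427.81170080587566
16290 [0.5290273  0.16033352 0.07278154] [-0.33282098 -0.29914026  0.8942848 ] ((579.76513671875, 128.10366821289062), (195.61227416992188, 560.6387939453125), 54.42184829711914)
```

View pics/w1.png

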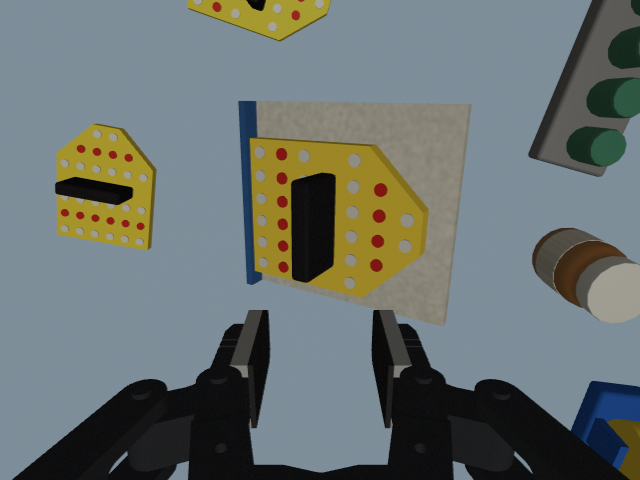

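The wrist view shows the tray on the stand with its bar at (313,228), square to the open fingers at (255,370) and (390,370). The tape dispenser and jar are clear of the approach. I'll restrict the fit to this tray.

Run:
```python
from h import *
d=np.load("w1.npz");P=d["P"];c=d["c"]
hsv=cv2.cvtColor(c,cv2.COLOR_BGR2HSV); H,S,V=[hsv[...,i].astype(int) for i in range(3)]
v,u=np.mgrid[0:480,0:640]; B=(u>240)&(u<435)&(v>130)&(v<305)
p=P[B&(H>18)&(H<35)&(S>130)&(V>70)];p=p[~np.isnan(p).any(1)]
for _ in range(3):
    m=p.mean(0);_,s,Vt=np.linalg.svd(p-m,full_matrices=False);n=Vt[2]*np.sign(Vt[2][2]);e=(p-m)@n;p=p[abs(e)<.003]
x=np.array([0,0,1.])-n*n[2];x/=np.linalg.norm(x);y=np.cross(n,x)
q=(np.stack([(p-m)@x,(p-m)@y],1)*1000).astype(np.float32);r=cv2.minAreaRect(q);print("n",n,"uphill yaw",np.degrees(np.arctan2(x[1],x[0])),r)
# tray yaw: rectangle angle inside the plane
a=(r[2]+45)%90-45;ca=np.radians(a);X=np.cos(ca)*x+np.sin(ca)*y
o=m+(r[0][0]*x+r[0][1]*y)/1000
print("rot",a,"tray x",X,"yaw",np.degrees(np.arctan2(X[1],X[0])),"top centre",o,"bar mid",o+.024*n,"bar top",o+.04*n)
b=P[B&(V<55)];b=b[~np.isnan(b).any(1)];t=b[(b-o)@n>.036];print("bar top measured",t.mean(0),len(t),((b-o)@n).max())
```

```text
n [-0.49354114  0.07188693  0.86674645] uphill yaw -8.287161537422685 ((-5.706428527832031, -6.1644134521484375), (142.7654266357422, 110.82846069335938), 0.12323451042175293)
rot 0.12323451042175293 tray x [ 0.85800401 -0.12279936  0.49874787] yaw -8.144981033315034 top centre [0.50576298 0.17130686 0.07064092] bar mid [0.49391799 0.17303215 0.09144283] bar top [0.48602133 0.17418234 0.10531078]
bar top measured [0.48902317 0.17640923 0.10618009] 1914 0.04206330565659804
```

```bash
python3 -m handwheel '[[0,-7,50,0.01,0.45],[0,-7,100,0.01,0.45],[0,-7,125,0.01,0.45],[0,-7,132,0.01,0.45],[0,-7,137,0.01,0.45],[0,-7,137,0.01,0.45]]'
python3 - <<'E'
from h import *
go((.496,.174,.088),81.8); c,P=cam("wrist"); cv2.imwrite("pics/w2.png",c["color"])
E
```

```text
clock: 2.35
tcp_pos: [0.4958, 0.1688, 0.0952]
orientation: [0.0, 0.757, 0.653, 0.0]
wrist_force: [-0.3, -1.2, -0.3]
finger_gap: 0.0386
grip_force: 0.0
tcp [0.4958 0.1688 0.0952] yaw 81.59 shift [ 5.1 -0.6  7.2] turn -0.004 F [-0.3 -1.2 -0.3] gap 0.0386 t 2.35
```

View pics/w2.png

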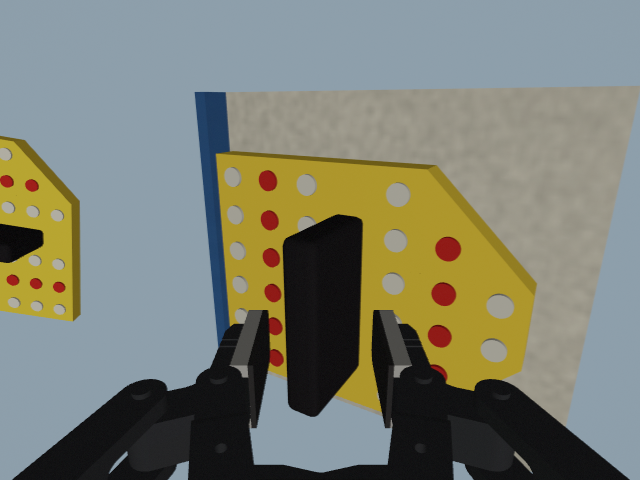

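The bar at (322,310) sits between the pads with room on both sides. I'll go a little deeper, then close gently while rising.

```bash
python3 -m handwheel '[[5,0,3,0,0.45],[5,0,7,0,0.45],[5,0,7,0,0.45]]'; python3 -m handwheel '[[0,0,0,0,0.3],[0,0,0,0,0.2],[0,0,0,0,0.1],[0,0,0,0,0.0]]' 25;  python3 -m handwheel '[[0,0,-3,0,0],[0,0,-6,0,0],[0,0,-10,0,0],[0,0,-16,0,0],[0,0,-24,0,0],[0,0,-34,0,0],[0,0,-34,0,0],[0,0,-34,0,0]]' 30
```

```text
clock: 2.7
tcp_pos: [0.4959, 0.1745, 0.0873]
orientation: [0.0, 0.757, 0.654, 0.0]
wrist_force: [0.2, -0.2, -0.1]
finger_gap: 0.0381
grip_force: 0.0
clock: 3.1
tcp_pos: [0.4946, 0.1745, 0.0876]
orientation: [-0.001, 0.757, 0.654, -0.001]
wrist_force: [-5.2, 1.1, 6.2]
finger_gap: 0.0226
grip_force: 23.2
clock: 3.9
tcp_pos: [0.4965, 0.1743, 0.1221]
orientation: [0.001, 0.757, 0.654, 0.001]
wrist_force: [-2.5, 1.0, 4.3]
finger_gap: 0.0132
grip_force: 35.7
```

```bash
python3 -m handwheel '[[0,0,-10,0,0],[0,0,-40,0,0],[0,0,-80,0,0],[0,0,-110,0,0],[0,0,-110,0,0],[0,0,-110,0,0]]' 70
python3 - <<'E'
from h import *
go((.5,.17,.23),82); c,P=cam("side"); w,Pw=cam("wrist"); cv2.imwrite("pics/s3.png",np.hstack([cv2.resize(c["color"][130:400,150:450],(400,360)),cv2.resize(w["color"],(400,360))]))
E
```

```text
clock: 4.5
tcp_pos: [0.4961, 0.1742, 0.2312]
orientation: [0.0, 0.757, 0.654, 0.0]
wrist_force: [-1.2, 0.1, -2.6]
finger_gap: 0.0122
grip_force: 68.1
tcp [0.4961 0.1742 0.2312] yaw 81.63 shift [-3.6  4.5  1.2] turn -0.007 F [-1.2  0.1 -2.6] gap 0.0122 t 4.5
```

View pics/s3.png

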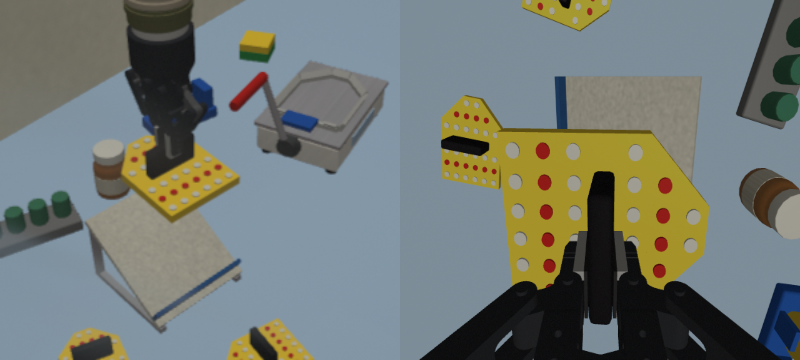

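Side view: the tray hangs roughly level and the stand is empty. Next I'll measure how the tray sits in the hand.

```bash
cat >> h.py <<'E'
def tray(n="wrist",zmin=.1):
    s=sensors.get_state(); T=s["tcp_pos"]; M=R.from_quat(s["orientation"],scalar_first=True).as_matrix()
    c,P=cam(n); hsv=cv2.cvtColor(c["color"],cv2.COLOR_BGR2HSV); H,S,V=[hsv[...,i].astype(int) for i in range(3)]
    m=(H>18)&(H<35)&(S>110)&(V>50)&(P[...,2]>zmin)&(np.hypot(P[...,0]-T[0],P[...,1]-T[1])<.12)
    p=P[m]; k=abs(p[:,2]-np.median(p[:,2]))<.02; p=p[k]
    for _ in range(4):
        o=p.mean(0);_,_,Vt=np.linalg.svd(p-o,full_matrices=False);nn=Vt[2]*np.sign(Vt[2][2]);p=p[abs((p-o)@nn)<.003]
    q=(p-T)@M*1000
    r=cv2.minAreaRect(q[:,:2].astype(np.float32))
    print(n,len(p),"normal in tool",(nn@M).round(3),"z of face",q[:,2].mean().round(1),"world z at TCP",(o[2]-((T-o)[:2]@nn[:2])/nn[2]).round(4),"rect(tool xy)",r,"x,y range",q[:,:2].min(0).round(1),q[:,:2].max(0).round(1))
    return q,c,P
E
python3 - <<'E'
from h import *
tray("wrist"); tray("side");
E
```

```text
wrist 40686 normal in tool [ 0.    -0.065 -0.998] z of face 25.3 world z at TCP 0.2044 rect(tool xy) ((3.9567642211914062, 0.7660293579101562), (140.28211975097656, 100.45120239257812), 89.76876068115234) x,y range [-46.5 -69.6] [53.9 70.9]
side 1982 normal in tool [ 0.003 -0.07  -0.998] z of face 29.1 world z at TCP 0.2015 rect(tool xy) ((0.5506553649902344, 2.3000030517578125), (142.9656219482422, 112.32600402832031), 89.98082733154297) x,y range [-55.6 -69.2] [56.7 73.8]
```

```bash
python3 -m handwheel '[[0,0,-30,0,0],[-30,8,-40,0.1,0],[-75,20,-40,0.25,0],[-120,31,-40,0.4,0],[-165,43,-40,0.54,0],[-210,54,-40,0.68,0],[-255,66,-40,0.82,0],[-300,78,-40,0.95,0]]'; python3 -m handwheel '[[0,0,0,0,0],[0,0,0,0,0]]'
python3 - <<'E'
from h import *
go((.5417,-.2544,.25),10.1)
E
```

```text
clock: 5.5
tcp_pos: [0.5287, -0.1356, 0.27]
orientation: [-0.001, 0.973, 0.232, -0.001]
wrist_force: [1.8, 0.3, -2.4]
finger_gap: 0.0122
grip_force: 68.2
clock: 5.7
tcp_pos: [0.5287, -0.1349, 0.2697]
orientation: [-0.001, 0.972, 0.234, -0.001]
wrist_force: [-0.8, -0.1, -2.6]
finger_gap: 0.0122
grip_force: 68.4
tcp [ 0.5287 -0.1349  0.2697] yaw 27.09 shift [-42.8 112.4  19.5] turn 0.297 F [-0.8 -0.1 -2.6] gap 0.0122 t 5.7
```

```bash
python3 -m handwheel '[[-15,40,0,0.1,0],[-32,80,0,0.2,0],[-43,112,0,0.297,0],[-43,112,30,0.297,0],[-43,112,60,0.297,0],[-43,112,80,0.297,0],[-43,112,80,0.297,0],[-43,112,80,0.297,0]]'
python3 - <<'E'
from h import *
go((.5417,-.2544,.18),10.1)
q,c,P=tray("wrist",.11); q2,s,Ps=tray("side",.11)
np.savez("n4.npz",P=P,c=c["color"],Ps=Ps,s=s["color"])
cv2.imwrite("pics/n4.png",np.hstack([cv2.resize(s["color"][110:290,300:480],(400,400)),cv2.resize(c["color"],(400,400))]))
E
```

```text
clock: 6.5
tcp_pos: [0.5423, -0.2517, 0.1913]
orientation: [-0.0, 0.996, 0.09, -0.0]
wrist_force: [-0.1, -0.4, -1.2]
finger_gap: 0.0121
grip_force: 69.8
tcp [ 0.5423 -0.2517  0.1913] yaw 10.31 shift [-1.1  2.6 11.3] turn 0.004 F [-0.1 -0.4 -1.2] gap 0.0121 t 6.5
wrist 40811 normal in tool [-0.    -0.048 -0.999] z of face 25.5 world z at TCP 0.166 rect(tool xy) ((1.8939361572265625, 0.76690673828125), (140.71182250976562, 100.63740539550781), 89.93885040283203) x,y range [-48.5 -69.6] [52.2 71.1]
side 847 normal in tool [-0.002 -0.06  -0.998] z of face 29.9 world z at TCP 0.164 rect(tool xy) ((-2.090190887451172, -3.291107177734375), (138.61521911621094, 113.54502868652344), 89.7686538696289) x,y range [-58.9 -72.7] [54.5 66.1]
```

View pics/n4.png

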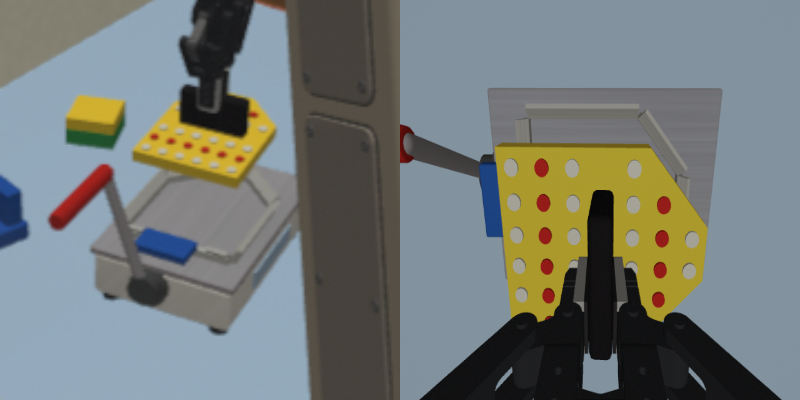

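Side view: the tray hangs above the nest, nose to the right, matching the outline. The wrist view also shows the fence's far side at (585,112), its diagonal at (665,145), and the jaw at (492,200). I'll fit the fence in this same wrist frame.

Run:
```python
from h import *
from scipy.optimize import least_squares
d=np.load("n4.npz");P=d["P"];c=d["c"];S=cv2.cvtColor(c,cv2.COLOR_BGR2HSV)[...,1]
a=np.radians(-79.9);x=np.array([np.cos(a),np.sin(a)]);y=np.array([-x[1],x[0]])
w=(P[...,:2]-np.array([.5425,-.2558]))*1000; L=np.stack([w@x,w@y],-1)   # nest axes (x nose, y -> +filler x)
z=P[...,2]; m=(S<90)&(z>.072)&(z<.09)&(abs(L[...,0])<90)&(abs(L[...,1])<75)
p=L[m];zz=z[m]; print(len(p),np.percentile(zz,[5,50,95]).round(4))
pl=(S<90)&(z>.06)&(z<.07)&(abs(L[...,0])<130)&(abs(L[...,1])<100); print("plate z",np.median(z[pl]))
k=(p[:,0]>-55)&(p[:,0]<20)&(p[:,1]>40); print("side y: ",k.sum(),np.percentile(p[k,1],[1,50,99]).round(1)," slope", np.polyfit(p[k,0],p[k,1],1))
g=(p@np.array([1,1]))/2**.5; k=(p[:,0]>38)&(p[:,0]<66)&(p[:,1]>15); print("diag:",k.sum(),np.percentile(g[k],[1,50,99]).round(1),"nominal outline",85/2**.5)
k=(p[:,0]>66)&(abs(p[:,1])<12); print("nose:",k.sum(),np.percentile(p[k,0],[1,50,99]).round(1) if k.any() else 0)
k=(p[:,0]<-60)&(abs(p[:,1])<50); print("tail:",k.sum(),np.percentile(p[k,0],[1,50,99]).round(1) if k.any() else 0)
# inner/outer from initial top view, same lines
q=np.load("fence.npy");q=q[~np.isnan(q).any(1)];w=(q[:,:2]-np.array([.5425,-.2558]))*1000;q=np.stack([w@x,w@y],-1);g=(q@np.array([1,1]))/2**.5;g2=(q@np.array([1,-1]))/2**.5
for n,k,e in (("+y",(abs(q[:,0]+15)<35)&(q[:,1]>40),q[:,1]),("-y",(abs(q[:,0]+15)<35)&(q[:,1]<-40),q[:,1]),("d+",(q[:,0]>38)&(q[:,0]<66)&(q[:,1]>15),g),("d-",(q[:,0]>38)&(q[:,0]<66)&(q[:,1]<-15),g2),("nose",(q[:,0]>60)&(abs(q[:,1])<12),q[:,0]),("tail",(q[:,0]<-60)&(abs(q[:,1])<50)&(abs(q[:,1])>25),q[:,0])): print("top",n,k.sum(),np.percentile(e[k],[2,50,98]).round(1) if k.any() else 0)
```

```text
6101 [0.0752 0.0811 0.084 ]
plate z 0.06675332681766702
side y:  2333 [57.1 62.8 67.4]  slope [3.54658536e-03 6.26116301e+01]
diag: 1242 [61.4 66.7 72. ] nominal outline 60.104076400856535
nose: 226 [71.1 77.5 82. ]
tail: 350 [-84.6 -78.1 -73.7]
top +y 171 [58.  63.9 68.6]
top -y 167 [-67.9 -63.6 -58.1]
top d+ 113 [63.1 68.6 74.5]
top d- 99 [63.  68.8 73.4]
top nose 67 [72.4 78.5 84.3]
top tail 94 [-116.1  -79.2  -73.4]
```

```bash
cat >> h.py <<'E'
def rel(zmin=.09):
    "tray top face edges in nest axes (x nose, y = filler +x), mm"
    a=np.radians(-79.9);x=np.array([np.cos(a),np.sin(a)]);y=np.array([-x[1],x[0]])
    c,P=cam("wrist"); hsv=cv2.cvtColor(c["color"],cv2.COLOR_BGR2HSV); H,S,V=[hsv[...,i].astype(int) for i in range(3)]
    w=(P[...,:2]-np.array([.5425,-.2558]))*1000; L=np.stack([w@x,w@y,P[...,2]*1000],-1)
    m=(H>18)&(H<35)&(S>110)&(V>50)&(P[...,2]>zmin)&(abs(L[...,0])<100)&(abs(L[...,1])<80); p=L[m]
    for _ in range(5):
        C=np.linalg.lstsq(np.c_[p[:,:2],np.ones(len(p))],p[:,2],rcond=None)[0]; e=p[:,2]-np.c_[p[:,:2],np.ones(len(p))]@C; p=p[abs(e)<2.5]
    # +y edge line and tail edge line
    xs=np.arange(-60,25,5); ye=[p[abs(p[:,0]-t)<2.5][:,1].max() for t in xs]; k=np.polyfit(xs,ye,1)
    ys=np.arange(-10,50,5); xe=[p[(abs(p[:,1]-t)<2.5)][:,0].min() for t in ys]
    yn=np.arange(-5,12,4); xn=[p[(abs(p[:,1]-t)<2.5)][:,0].max() for t in yn]
    print("plane slope x,y",C[:2].round(4),"z at centre",C[2].round(1),"side +y edge",np.polyval(k,0).round(1),"yaw err deg",np.degrees(k[0]).round(2),"tail",np.median(xe).round(1),"nose",np.median(xn).round(1))
    return c,P
E
python3 - <<'E'
from h import *
rel(.11); go((.5417,-.2544,.18),10.1)
E
```

```text
plane slope x,y [0.0499 0.0026] z at centre 167.7 side +y edge 53.5 yaw err deg 0.14 tail -72.2 nose 67.9
tcp [ 0.5433 -0.253   0.1931] yaw 10.25 shift [-1.9  1.  13.1] turn 0.003 F [-0.7  0.8 -2.1] gap 0.0118 t 6.65
```

```bash
python3 -m handwheel '[[1,1.5,25,0,0],[1,1.5,45,0,0],[1,1.5,60,0,0],[1,1.5,65,0,0],[1,1.5,65,0,0],[1,1.5,65,0,0]]';  python3 - <<'E'
from h import *
rel(.08); go((.5417,-.2544,.11),10.1)
E
```

```text
clock: 7.25
tcp_pos: [0.5444, -0.2549, 0.1277]
orientation: [0.001, 0.996, 0.089, 0.001]
wrist_force: [-0.6, 0.2, -2.6]
finger_gap: 0.012
grip_force: 69.8
plane slope x,y [0.0501 0.002 ] z at centre 102.4 side +y edge 54.1 yaw err deg 0.12 tail -69.9 nose 70.3
tcp [ 0.5444 -0.2549  0.1278] yaw 10.19 shift [-2.6 -1.  17.8] turn 0.002 F [ 0.   0.  -1.9] gap 0.012 t 7.3
```

```bash
python3 -m handwheel '[[0.5,0,4,0,0],[0.5,0,8,0,0],[0.5,0,12,0,0],[0.5,0,15,0,0],[0.5,0,17,0,0],[0.5,0,17,0,0]]' 35; python3 -m handwheel '[[0,0,1,0,0],[0,0,2,0,0],[0,0,3,0,0],[0,0,4,0,0],[0,0,4,0,0]]' 30
python3 - <<'E'
from h import *
rel(.07)
E
```

```text
clock: 7.9
tcp_pos: [0.5438, -0.2542, 0.1088]
orientation: [-0.0, 0.996, 0.089, -0.0]
wrist_force: [-0.3, 0.4, -1.3]
finger_gap: 0.0121
grip_force: 69.9
clock: 8.4
tcp_pos: [0.5444, -0.2551, 0.1064]
orientation: [0.001, 0.996, 0.089, 0.001]
wrist_force: [-1.9, -1.0, 4.5]
finger_gap: 0.012
grip_force: 70.4
plane slope x,y [ 0.034  -0.0012] z at centre 81.2 side +y edge 54.0 yaw err deg 0.12 tail -70.2 nose 70.1
```

```bash
python3 -m handwheel '[[0,0,0.5,0,0],[0,0,1,0,0],[0,0,1.5,0,0],[0,0,2,0,0],[0,0,2.5,0,0],[0,0,2.5,0,0]]' 30
python3 - <<'E'
from h import *
rel(.07)
E
```

```text
clock: 9.05
tcp_pos: [0.5447, -0.2557, 0.1044]
orientation: [0.001, 0.996, 0.088, 0.001]
wrist_force: [-2.6, -3.3, 9.4]
finger_gap: 0.0121
grip_force: 71.6
plane slope x,y [ 0.0084 -0.0012] z at centre 79.4 side +y edge 54.3 yaw err deg 0.19 tail -70.5 nose 70.0
```

Nearly flat at a 0.5° slope and about 0.7 mm above seated. I'll press a touch more, then release slowly.

```bash
python3 -m handwheel '[[0,0,0.5,0,0],[0,0,1,0,0],[0,0,1,0,0]]' 30;  python3 -m handwheel '[[0,0,0,0,0.17],[0,0,0,0,0.19],[0,0,0,0,0.21],[0,0,0,0,0.24],[0,0,0,0,0.3],[0,0,0,0,0.35],[0,0,0,0,0.35]]'
python3 - <<'E'
from h import *
rel(.07)
E
```

```text
clock: 9.4
tcp_pos: [0.545, -0.256, 0.1037]
orientation: [0.002, 0.996, 0.088, 0.001]
wrist_force: [-2.8, -4.4, 9.3]
finger_gap: 0.0121
grip_force: 72.2
clock: 10.1
tcp_pos: [0.544, -0.2542, 0.1016]
orientation: [-0.0, 0.996, 0.089, -0.0]
wrist_force: [0.2, -0.8, -0.4]
finger_gap: 0.0297
grip_force: 0.0
plane slope x,y [-0.0002 -0.0012] z at centre 78.8 side +y edge 54.4 yaw err deg 0.05 tail -71.2 nose 69.3
```

The tray is flat and seated, with zero slope and its top at 78.8 mm, and it is released. Next I'll rise and go over the lever.

```bash
python3 -m handwheel '[[0,0,-20,0,0.35],[0,0,-60,0,0.35],[0,0,-110,-0.1,0.35],[10,-40,-130,-0.25,0.35],[24,-80,-130,-0.4,0.35],[38,-125,-130,-0.55,0.35],[52,-171,-130,-0.7,0.35],[52,-171,-130,-0.85,0.35]]';  python3 -m handwheel '[[0,0,0,-0.15,0.35],[0,0,0,-0.3,0.35],[0,0,0,-0.45,0.35],[0,0,0,-0.6,0.35],[0,0,0,-0.718,0.35],[0,0,0,-0.718,0.35]]'
python3 - <<'E'
from h import *
go((.565,-.0765,.145),100)
c,P=cam("wrist"); hsv=cv2.cvtColor(c["color"],cv2.COLOR_BGR2HSV); H,S,V=[hsv[...,i].astype(int) for i in range(3)]
m=((H<8)|(H>172))&(S>150)&(V>60)&(abs(P[...,0]-.565)<.08)&(abs(P[...,1]+.0765)<.08)&(P[...,2]>.13); p=P[m]
r=cv2.minAreaRect((p[:,:2]*1000).astype(np.float32)); print(len(p),p.mean(0),p[:,2].max(),r)
a,b=cam("side"); cv2.imwrite("pics/l5.png",np.hstack([cv2.resize(a["color"][110:290,270:450],(400,400)),cv2.resize(c["color"],(400,400))]))
E
```

```text
clock: 10.95
tcp_pos: [0.565, -0.0714, 0.2322]
orientation: [-0.001, 0.868, 0.497, 0.001]
wrist_force: [0.1, -1.9, 0.7]
finger_gap: 0.0296
grip_force: 0.0
clock: 11.55
tcp_pos: [0.565, -0.0768, 0.2318]
orientation: [0.0, 0.643, 0.766, -0.0]
wrist_force: [-0.1, 0.1, 0.6]
finger_gap: 0.0298
grip_force: 0.0
tcp [ 0.565  -0.0768  0.2318] yaw 100.04 shift [ 0.3  0.1 86.8] turn 0.001 F [-0.1  0.1  0.6] gap 0.0298 t 11.55
6226 [ 0.56378251 -0.06969587  0.17478585] 0.17851071839270058 ((564.7240600585938, -74.39007568359375), (17.603723526000977, 99.90123748779297), 9.942205429077148)
```

View pics/l5.png

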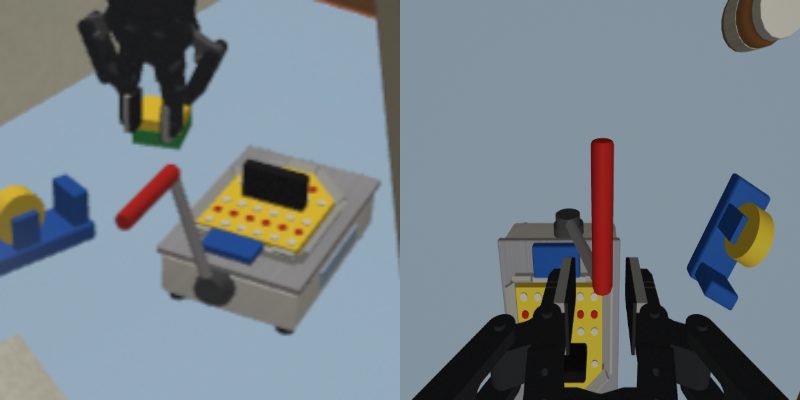

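The handle lies midway between the open fingers, and the tray is flat in the nest. I'll straddle the handle and pull.

```bash
python3 -m handwheel '[[2,0,40,0,0.35],[2,0,70,0,0.35],[2,0,84,0,0.35],[2,0,86,0,0.35],[2,0,86,0,0.28],[2,0,86,0,0.27],[2,0,86,0,0.27]]' 40; python3 -m handwheel '[[0,-5,-1,0,0.27],[0,-11,-3,0,0.27],[0,-22,-6,0,0.27],[0,-33,-7,0,0.27],[0,-44.5,-8,0,0.27],[0,-56,-7.5,0,0.27],[0,-67,-6,0,0.27],[0,-67,-6,0,0.27]]'
```

```text
clock: 12.35
tcp_pos: [0.5656, -0.0752, 0.1472]
orientation: [0.001, 0.643, 0.766, 0.0]
wrist_force: [-0.2, 1.2, 0.3]
finger_gap: 0.0231
grip_force: 0.0
clock: 13.15
tcp_pos: [0.4999, -0.0872, 0.1538]
orientation: [0.003, 0.643, 0.766, 0.001]
wrist_force: [4.5, 0.5, 3.7]
finger_gap: 0.0232
grip_force: 2.3
```

```bash
python3 -m handwheel '[[0,-11,2.5,0,0.27],[0,-22,6,0,0.27],[0,-33,10.5,0,0.27],[0,-42.5,15.5,0,0.27],[0,-50,20.5,0,0.27],[0,-57.5,25.5,0,0.27],[0,-64,31,0,0.27],[0,-68,34.5,0,0.27]]'; python3 -m handwheel '[[0,-3,2.5,0,0.27],[0,-5,4,0,0.27],[0,-7,5,0,0.27],[0,-7,5,0,0.27]]'
cat >> h.py <<'E'
def lever():
    c,P=cam("side"); hsv=cv2.cvtColor(c["color"],cv2.COLOR_BGR2HSV); H,S,V=[hsv[...,i].astype(int) for i in range(3)]
    m=((H<8)|(H>172))&(S>140)&(V>50)&(P[...,2]>.1)&(P[...,2]<.2)&(abs(P[...,1]+.09)<.09)&(P[...,0]>.35)&(P[...,0]<.65); p=P[m]
    d=(p[:,:2]-np.array([.5209,-.0823]))@np.array([.985,.173]); print("lever red px",m.sum(),"filler-x from hinge mm",np.percentile(d*1000,[2,50,98]).round(1),"z",np.percentile(p[:,2]*1000,[2,50,98]).round(1))
    j=(H>100)&(H<125)&(S>150)&(P[...,2]>.07)&(P[...,2]<.1)&(abs(P[...,0]-.53)<.06)&(abs(P[...,1]+.17)<.06); print("jaw",np.median(P[j],0).round(4))
    return c
E
python3 - <<'E'
from h import *
lever();go((.43,-.1,.11))
E
```

```text
clock: 13.95
tcp_pos: [0.4348, -0.0991, 0.119]
orientation: [0.003, 0.643, 0.766, 0.002]
wrist_force: [7.4, 1.4, 5.6]
finger_gap: 0.023
grip_force: 3.9
clock: 14.35
tcp_pos: [0.4289, -0.1002, 0.1139]
orientation: [0.003, 0.642, 0.766, 0.003]
wrist_force: [10.5, 1.7, 0.8]
finger_gap: 0.023
grip_force: 5.3
lever red px 240 filler-x from hinge mm [-99.5 -92.3 -78.9] z [129.5 141.2 145.8]
jaw [ 0.5377 -0.1641  0.0866]
tcp [ 0.4289 -0.1002  0.1139] yaw 100.05 shift [0.  1.1 3.9] turn None F [10.4  1.6  1.1] gap 0.023 t 14.4
```

```bash
python3 -m handwheel '[[0,-1.5,1,0,0.27],[0,-3,2,0,0.27],[0,-4.5,3,0,0.27],[0,-4.5,3,0,0.27],[0,-4.5,3,0,0.27]]'
python3 - <<'E'
from h import *
lever()
E
```

```text
clock: 14.9
tcp_pos: [0.4276, -0.1005, 0.1126]
orientation: [0.006, 0.642, 0.767, 0.005]
wrist_force: [15.8, 7.8, 7.7]
finger_gap: 0.0229
grip_force: 8.3
lever red px 240 filler-x from hinge mm [-100.8  -93.4  -82.9] z [129.9 139.9 143.3]
jaw [ 0.5384 -0.1646  0.0868]
```

At the stop: pushing 4.5 mm further moved the tool only about 1 mm and the force rose to 19 N. Now I'll ease it back slowly.

```bash
python3 -m handwheel '[[0,3,-2.5,0,0.27],[0,6,-5,0,0.27],[0,9.5,-8,0,0.27],[0,12.5,-11,0,0.27],[0,16,-14,0,0.27],[0,19.5,-17,0,0.27],[0,23,-19.5,0,0.27],[0,27,-22,0,0.27]]'; python3 -m handwheel '[[0,4,-2.5,0,0.27],[0,7.5,-5,0,0.27],[0,12.5,-7.5,0,0.27],[0,17.5,-10,0,0.27],[0,22.5,-12.2,0,0.27],[0,28,-14.5,0,0.27],[0,33.5,-16.3,0,0.27],[0,39,-18,0,0.27]]'; python3 -m handwheel '[[0,5.5,-1.3,0,0.27],[0,11,-2.5,0,0.27],[0,16.5,-3.3,0,0.27],[0,22,-4,0,0.27],[0,27.5,-4.2,0,0.27],[0,33.5,-4.3,0,0.27],[0,39,-4.2,0,0.27],[0,45,-4,0,0.27]]'
python3 - <<'E'
from h import *
lever(); go((.5647,-.0745,.145))
E
```

```text
clock: 15.75
tcp_pos: [0.4507, -0.0959, 0.1314]
orientation: [0.002, 0.642, 0.766, 0.002]
wrist_force: [13.4, 0.8, -9.1]
finger_gap: 0.0229
grip_force: 6.2
clock: 16.55
tcp_pos: [0.4864, -0.0887, 0.149]
orientation: [0.0, 0.643, 0.766, 0.001]
wrist_force: [5.8, 0.7, -3.9]
finger_gap: 0.023
grip_force: 2.7
clock: 17.35
tcp_pos: [0.5299, -0.081, 0.1533]
orientation: [-0.0, 0.643, 0.766, -0.0]
wrist_force: [2.1, 0.2, -1.3]
finger_gap: 0.0227
grip_force: 1.2
lever red px 196 filler-x from hinge mm [ 2.5  9.6 20.8] z [169.1 179.2 182.8]
jaw [ 0.5197 -0.1557  0.0873]
tcp [ 0.5309 -0.081   0.1532] yaw 100.03 shift [ 0.5 34.4  8.3] turn None F [ 4.6  1.3 -2.1] gap 0.0233 t 17.4
```

```bash
python3 -m handwheel '[[0,4,0.5,0,0.27],[0,8,1,0,0.27],[0,12,1.8,0,0.27],[0,16,2.7,0,0.27],[0,20,3.7,0,0.27],[0,24,5,0,0.27],[0,27,6,0,0.27],[0,30,7,0,0.27]]'; python3 -m handwheel '[[0,1.5,0.5,0,0.27],[0,3,0.7,0,0.27],[0,4.5,1,0,0.27],[0,6,1,0,0.27],[0,6,1,0,0.27]]';  python3 - <<'E'
from h import *
lever(); go((.5647,-.0745,.145))
E
```

```text
clock: 18.2
tcp_pos: [0.5594, -0.0758, 0.1461]
orientation: [-0.0, 0.643, 0.766, -0.0]
wrist_force: [1.9, -0.3, -0.9]
finger_gap: 0.0227
grip_force: 0.8
clock: 18.7
tcp_pos: [0.5649, -0.0749, 0.1453]
orientation: [-0.0, 0.643, 0.766, -0.0]
wrist_force: [-0.3, -0.4, 0.1]
finger_gap: 0.0229
grip_force: 0.0
lever red px 187 filler-x from hinge mm [36.6 43.8 56.7] z [161.8 171.7 176.1]
jaw [ 0.5231 -0.1493  0.0874]
tcp [ 0.5649 -0.0749  0.1453] yaw 100.02 shift [ 0.4 -0.1  0.3] turn None F [-0.4 -0.2  0.4] gap 0.0227 t 18.75
```

Home, with no force on the handle. I'll open a little, rise, and check.

```bash
python3 -m handwheel '[[0,0,0,0,0.35],[0,0,0,0,0.35],[0,0,-20,0,0.35],[0,0,-50,0,0.35],[0,0,-90,0,0.35],[0,0,-120,0,0.35],[0,0,-120,0,0.35]]';  python3 - <<'E'
from h import *
c=lever(); t,P=cam("top")
hsv=cv2.cvtColor(t["color"],cv2.COLOR_BGR2HSV);H,S=hsv[...,0],hsv[...,1]
m=(H>18)&(H<35)&(S>110)&(abs(P[...,0]-.54)<.085)&(abs(P[...,1]+.2558)<.085)&(P[...,2]<.1)&(P[...,2]>.07);p=P[m];print("tray z",p[:,2].mean(),np.linalg.lstsq(np.c_[p[:,:2]-p[:,:2].mean(0),np.ones(len(p))],p[:,2],rcond=None)[0].round(4))
cv2.imwrite("pics/f6.png",np.hstack([cv2.resize(c["color"][100:360,120:460],(400,306)),cv2.resize(t["color"],(400,306))]))
E
```

```text
clock: 19.45
tcp_pos: [0.5672, -0.0754, 0.2704]
orientation: [0.004, 0.643, 0.766, 0.002]
wrist_force: [0.1, -0.0, 0.2]
finger_gap: 0.0302
grip_force: 0.0
lever red px 271 filler-x from hinge mm [36.9 42.5 52.1] z [163.  171.6 175.4]
jaw [ 0.523  -0.1493  0.0875]
tray z 0.07800019238129804 [-0.0014 -0.0011  0.078 ]
```

View pics/f6.png

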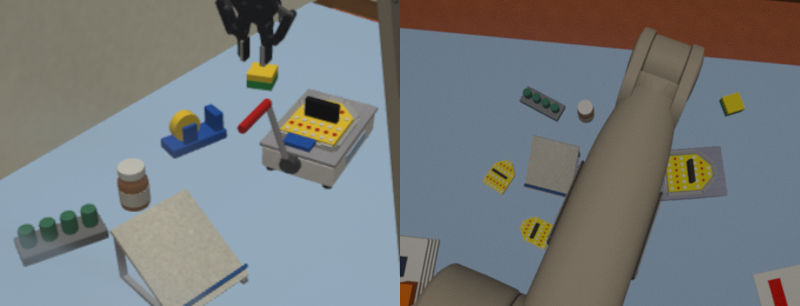

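The tray lies flat in the nest, the lever is home at (255,115), the bystanders haven't moved, and the gripper is clear. I'm handing it in.

```bash
python3 -c "
from workcell import workorder; print(workorder.hand_in())"
```

```text
the job is handed in; nothing more can be done
None
```

I seated the tray flat in the nest and let go, pulled the lever to its stop and eased it home, left the jar, dispenser and stamp rack in place, and handed in at about 19.5 s; no verdict came back.

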